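# Clear the corks and hold the drinks chest unlocked

## Task

First throw the two corks lying on the lid of the wooden drinks chest into the open steel bin. Then take the key with the square bow out of the key stand, push it fully home into the keyhole on the chest, easing it past the sticky pins, turn it a quarter turn clockwise to its stop and keep hold of it turned there: the lock springs back if let go, so finish while still holding the key turned. Leave the round-bow key and the other things on the counter where they are.

Things in the scene. Friction and masses are not known exactly. Their poses are not given: they have to be found in the camera images.
- chest: Closed wooden drinks chest, fixed to the counter, 210 (its x) x 260 (its y) x 120 mm high, brass corners, flat lid. Origin: centre of its underside; the lid's top is 120 mm above it. A 50 x 50 x 5 mm brass keyhole plate is on the lid towards the chest's -y end. It stands about square to the robot, turned by up to 0.25 rad.
- keyhole (a point): Centre of the keyhole's mouth in the top of the brass plate, 125 mm above the counter. The hole goes straight down: a slot 13.5 mm long along this point's x and 6.5 mm wide along its y, edges chamfered 1.5 mm. The key goes in either way round. The plate (5 mm thick, fixed) keeps the key from turning until it is within 3 mm of home.
- pins (a point): Inside the lock, 12 mm straight below the keyhole's mouth, in the turning plug (same slot as the plate): the first of two pairs of sticky pins, the second pair 6 mm deeper. They stay where the blade pushes them and drag on it: from 13 mm deep on, pushing the key takes up to about 10 to 15 N; short strokes and rocking it slightly (0.05 to 0.1 rad) about the vertical ease it.
- plug (a joint): Angle of the lock's plug, rad: 0 at rest with its slot in line with the plate's, growing as the key turns it clockwise seen from above, stop at 1.5 (a quarter turn). A light spring (0.01 Nm at rest to 0.1 Nm at the stop, and 0.02 Nm of friction) turns it back nearly to 0 when let go. The key has up to about 0.15 rad of play in the slot.
- key: Right key, steel, upright in a slot of the stand, 64 mm tall, 50 g. Origin: blade tip; z up. Blade 12 (x) x 5 mm (y), 0 to 18 mm above the tip, first 6 mm tapered to 5 x 1.5; round 5 mm neck 18 to 26 mm; square windowed bow 26 to 64 mm, 30 wide (x), 10 thick (y). Home: bow rests on the brass plate, tip 26 mm below the mouth. Grip the bow across y, 48 mm above the tip.
- roundkey: Another key, not wanted: same steel blade, but a solid round disc bow (34 mm across, 10 mm thick). It stands in the other slot of the stand; which slot is which varies. Same origin and axes as the right key.
- keystand: Dark wooden block fixed to the counter, 130 (x) x 56 (y) x 30 mm high, with two upright slots 72 mm apart along its x, 20 mm deep, 0.75 mm wider than the blade on each side, in which the two keys stand. Origin: centre of its underside.
- cork0_center (a point): Centre of a wine cork lying on the chest's lid: cylinder 24 mm across, 45 mm long, its long axis along this point's x. 12 g, can roll.
- cork1_center (a point): Centre of the other cork on the lid, the same in size and axes.
- bin: Open-topped square steel bin, fixed to the counter, 150 x 150 x 100 mm high, walls 4 mm. Origin: centre of its underside.
- jigger: Steel spirit measure, waisted, 44 mm across and 75 mm tall, standing behind the chest, towards the bin; origin: centre of its underside. Leave alone.
- wine: Green wine bottle, 74 mm across, 290 mm tall, to the robot's left; origin: centre of its underside. Leave alone.
- jar: Amber glass jar, 80 mm across, 120 mm tall, to the robot's right; origin: centre of its underside. Leave alone.
- mug: White mug, 80 mm across, 90 mm tall, behind the chest; origin: centre of its underside. Leave alone.
- spoon: Steel spoon lying behind the chest; origin: under its middle. Leave alone.
Not all that is in view belongs to the job. Leave any orange look-alike of the part that bears cork0_center alone. Of the things that look like the bin, the larger one is meant.

How it is judged (in metres and radians):
On the way, in this order (a step that is already met when the one before it is completed fails the run):
1. both corks lie in the bin (x of cork0_center in the frame of bin between -0.073 and 0.073 m and y of cork0_center in the frame of bin between -0.073 and 0.073 m and z of each of cork0_center, cork1_center in the frame of bin below 0.085 m and x of cork1_center in the frame of bin between -0.073 and 0.073 m and y of cork1_center in the frame of bin between -0.073 and 0.073 m), for 0.2 s.
2. the key is fully home in the keyhole, not yet turned (z of key in the frame of keyhole below -0.0225 m and horizontal distance between key and keyhole below 0.004 m and value of joint plug below 0.4 rad), for 0.1 s.
At the end, for the whole second after the job is handed in: Both corks are in the bin; the key is within 3.5 mm of fully home in the keyhole; the plug stands turned clockwise by more than 1.25 rad (stop at 1.5), at rest; and the fingers still hold the key, pressing on it with more than 2 N (all of step 1 and z of key in the frame of keyhole below -0.0225 m and horizontal distance between key and keyhole below 0.004 m and value of joint plug above 1.25 rad and velocity of joint plug between -0.15 and 0.15 rad/s and contact force between the fingers and key above 2 N); the arm keeps its last pose, push and grip.
It fails at once if the round-bow key is pulled out or moved by more than 15 mm (distance of roundkey from where it was at the start of the episode above 0.015 m).
It fails at once if a bystander (jigger, bottle, jar, mug, spoon) is moved by more than 30 mm (distance of any of jigger, wine, jar, mug, spoon from where it was at the start of the episode above 0.03 m).
It also fails if it takes over 72 s, if anything falls off the work surface, if the arm or the gripper's body presses on something with over 40 N, if the wrist force passes 120 N, or if a joint passes its speed limit or range.

## Robot

A 6-joint arm with a two-finger parallel gripper is mounted at the origin on the work surface. World frame = base frame: x ahead of the robot, y to its left, z up, the work surface at z = 0. Lengths are in mm, angles in rad, forces in N, time in s.
With the tool pointing down it reaches from about 350 to 975 mm from the base axis. Payload 7.1 kg.
Tool frame: the origin (TCP) lies midway between the tips of the shut fingers; the grasp point (between the pads) lies 19 mm behind it (ctrl.grip_depth is the distance from the TCP to the grasp point, in mm); z points along the fingers, y is the line along which they close (so a half turn about z gives the same grasp; the last joint's range is limited). The gripper opens to 88 mm and grips with 3 to 60 N. Pads are 20 mm wide; open, the fingers measure 115 mm over their backs; the gripper's body (75 mm by 178 mm) begins 61 mm behind the grasp point.
Start: joints at [-1.194, 0.423, 1.63, -0, 1.089, -0.019], TCP at [240.982, -576.656, 222.675] pointing down, gripper open.
Joint ranges: [-3, 3], [-0.9, 2.11], [0.09, 2.58], [-1.31, 4.45], [0.11, 2.69], [-2.54, 2.54]. Speed limits (rad/s): [2.39, 2.39, 3.01, 3.14, 3.14, 3.14].

## Interface

Orientations are given as a rotation vector (axis times angle).
In Python, from workcell import ctrl, cams gives the robot as it stands.
- The arm moves only by the tool move_arm, never from a script. Its argument "steps" is a list of rows, each a list of 3 entries, a list of its own where there are three numbers: the shift along the tool's x, y, z in units of 25 mm (1.0 is 25 mm), then the turn about the tool's z in units of 5 degrees (1.0 is 5 degrees), then the closure, from 0 (fully open) to 1 (shut). A call has 1 to 20 rows; each row shifts and turns the commanded pose from where the row before left it, along the tool's axes as they then stand; what a row does not reach is not made up. A row lasts 1/12 s, in which the tool goes at most 41.7 mm and 7.16 degrees, less where a joint would pass 70% of its speed; a pose out of reach is approached as far as the arm can. A call is refused whole if a number of a shift passes 1 or a number of a turn 1, either way. A call with a gripper value outside its range is refused whole. The fingers move at their own pace and stop on an object; the grip force is fixed at half the most. Time passes only in rows, so rows that do not move let the fingers close. It gives the time, the measured TCP pose, the force, the opening and the grip force at its end, in the units of the state.
- ctrl.get_obs(): the state, without advancing time (a new reading comes with each control period).
- cams.get_image(name): name is "scene" or "top" or "wrist"; returns a dict with "image" (384x512x3 uint8, red, green, blue), "camera_matrix" (3x3 intrinsics, pixels), "xyz" and "rotation" of the camera in the world; the wrist camera has in their place "mount" (4x4, takes a point from camera to tool coordinates, whose origin is the TCP and whose axes are the flange's). Camera axes: x right, y down, z forward; pixel columns grow to the right and rows downward; lengths in mm; the calibration is good to about 2 mm. A picture is of the moment at which its call begins: read the wrist's pose just before it. There is no depth.
- ctrl.close_job(): hands the job in; it is judged then, once.
Trained networks look in the newest picture that a camera, given by its name, has taken for a name from the list of things; names that differ only in an ending like _2 or _b are one class to them, and where a whole thing is asked for, a point or a joint stands for the part that bears it (a point fixed in the world has none). Each returns a list of dicts, best first, with "p" (0 to 1); they miss things now and then, are a little off and sometimes report something else, mostly with a low value. They report only what shows in the picture. A call takes as long as a camera call. They do not tell look-alikes from the thing itself.
- cams.boxes_of(camera, thing): "rect" ([centre column, centre row, width, height] in pixels, round what is visible of it).
- cams.cut_out(camera, thing): "pixels" (384x512 bool, what is visible of it) and "rect" ([centre column, centre row, width, height] in pixels, round what is visible of it).
The state is a dict: "t": time; "qpos": joint angles; "qvel": joint speeds; "joint_torque": joint torques, N m; "ee_pos": TCP position; "orientation": TCP orientation; "ft_force": force on the tool from outside, world axes, zero at the start; "moment": the same for the moment, N m; "width": finger opening in mm; "grasp_force": force on a finger pad.
Only numpy, scipy, OpenCV 4.12 (cv2) and the standard library are available. Lean on these libraries where they do the work, as an engineer would, in place of code of your own. Each camera call takes 0.05 s, during which the arm holds its last target. There are 200 camera calls.

## Working session

There is one attempt and no reset: what is moved stays moved. The work goes in short steps, Python scripts to look and compute and a tool call to move; the robot and the scene stay as the last step left them, time stands still between calls to the robot, and variables do not carry over. Pictures are saved under pics/ and viewed, at most 10 in all, crops included, and the job is handed in when it is done.

Besides the shell and the picture viewer there is one more tool, called after "Request:" as name([rows], argument=value, ...), one row to a line, values as JSON. move_arm: Moves the arm, as the interface text tells. Its arguments: {"type":"object","properties":{"steps":{"type":"array"}},"required":["steps"]}

```bash
mkdir -p pics
cat > h.py <<'E'
import numpy as np, cv2
from workcell import ctrl, cams
from scipy.spatial.transform import Rotation as R
def cam(name):
    o=ctrl.get_obs(); d=cams.get_image(name)
    K=np.array(d["camera_matrix"])
    if name=="wrist":
        T=np.eye(4);T[:3,:3]=R.from_rotvec(o["orientation"]).as_matrix();T[:3,3]=o["ee_pos"]
        M=T@np.array(d["mount"]); return d["image"],K,M[:3,3],M[:3,:3]
    return d["image"],K,np.array(d["xyz"]),np.array(d["rotation"]).reshape(3,3)
def save(im,f): cv2.imwrite("pics/"+f,im[:,:,::-1])
def ray(K,p,Rm,u,v,z):
    d=Rm@np.linalg.inv(K)@np.array([u,v,1.]); return p+d*(z-p[2])/d[2]
def proj(K,p,Rm,X):
    c=Rm.T@(np.array(X,float)-p); q=K@c; return q[:2]/q[2]
def minrect(mask):
    return cv2.minAreaRect(np.argwhere(mask)[:,::-1].astype(np.float32))
E
python3 - <<'E'
from h import *
ims=[]
for n in("scene","top"):
    im,K,p,Rm=cam(n); save(cv2.resize(im,(800,600)),n+"0.png"); print(n,p.round(),K[0,0])
    for t in("cork0_center","chest","keyhole","key","roundkey","keystand","bin","jigger","mug","wine","jar","spoon"):
        try:
            for b in cams.boxes_of(n,t)[:4]: 
                r=b["rect"]; print(t,round(b["p"],2),np.round(r), ray(K,p,Rm,r[0],r[1],0 if n=="scene" else {'cork0_center':132,'chest':120,'keyhole':125,'key':60,'roundkey':60,'keystand':30,'bin':100}.get(t,60)).round())
        except Exception as e: print(t,e)
print(ctrl.get_obs())
E
```

```text
Traceback (most recent call last):
  File "h.py", line 10, in cam
    return d["image"],K,np.array(d["xyz"]),np.array(d["rotation"]).reshape(3,3)
                                           ~~~~~~~~~~~~~~~~~~~~~~~~~~~~~~~^^^^^
ValueError: cannot reshape array of size 3 into shape (3,3)
```

Rotation is a rotation vector.

```bash
sed -i 's/np.array(d\["rotation"\]).reshape(3,3)/R.from_rotvec(d["rotation"]).as_matrix()/' h.py
python3 - <<'E'
from h import *
for n in("scene","top"):
    im,K,p,Rm=cam(n); save(cv2.resize(im,(800,600)),n+"0.png"); print(n,p.round(),K[0,0])
    for t in("cork0_center","chest","keyhole","key","roundkey","keystand","bin","jigger","mug","wine","jar","spoon"):
        try:
            for b in cams.boxes_of(n,t)[:4]: 
                r=b["rect"]; print(t,round(b["p"],2),np.round(r), ray(K,p,Rm,r[0],r[1],0 if n=="scene" else {'cork0_center':132,'chest':120,'keyhole':125,'key':60,'roundkey':60,'keystand':30,'bin':100}.get(t,60)).round())
        except Exception as e: print(t,e)
print(ctrl.get_obs())
E
```

```text
scene [1179.  869. 1094.] 475.33695524017105
cork0_center 0.3 [255. 190. 104.  98.] [506. -68.   0.]
cork0_center 0.3 [172. 124.  27.  38.] [ 561. -551.    0.]
chest 0.72 [256. 188. 104.  98.] [498. -72.   0.]
keyhole 0.88 [254. 190. 108.  98.] [510. -65.   0.]
roundkey 0.39 [231. 141.   8.   9.] [ 426. -335.    0.]
keystand 0.78 [223. 150.  40.  18.] [ 480. -307.    0.]
bin 0.92 [325. 257.  80.  80.] [501. 281.   0.]
bin 0.67 [364. 219.  50.  45.] [299. 238.   0.]
bin 0.48 [232. 138.   4.   8.] [ 412. -349.    0.]
jigger 0.72 [251. 271.  16.  30.] [705. 200.   0.]
mug 0.85 [213. 253.  32.  41.] [761.  85.   0.]
wine 0.63 [379. 295.  44.  88.] [465. 465.   0.]
wine 0.34 [254. 189. 104.  98.] [509. -71.   0.]
jar 0.67 [172. 127.  27.  36.] [ 567. -536.    0.]
top [ 475.   24. 1617.] 394.28464450800516
cork0_center 0.55 [257. 250.   8.   6.] [383.  14. 132.]
cork0_center 0.38 [259. 224.  10.   9.] [478.  10. 132.]
chest 0.71 [270. 209.  80.  54.] [536. -31. 120.]
keyhole 0.94 [271. 213.  68.  58.] [522. -35. 125.]
key 0.58 [232. 152.  26.  24.] [763. 121.  60.]
keystand 0.69 [336. 225.
[... 576 characters left out ...]

{'t': 1.35, 'qpos': array([-1.19401550e+00,  4.23105854e-01,  1.62989323e+00,  6.22994652e-06,
        1.08856504e+00, -1.89689356e-02]), 'qvel': array([-6.89590901e-04,  1.79028610e-03, -2.15560522e-05,  1.94442151e-03,
        2.80862115e-04, -1.95433882e-04]), 'joint_torque': array([ 2.69856682e-03, -5.44574547e+01, -2.74046087e+01,  6.46181102e-02,
        1.67114072e-02, -2.56600850e-05]), 'ee_pos': array([ 240.98013295, -576.67264772,  222.67406832]), 'orientation': array([3.08026370e+00, 6.17583753e-01, 1.65071239e-05]), 'ft_force': array([-0.34197504,  0.63114733,  0.21110099]), 'moment': array([ 0.01139597, -0.00931349, -0.02980868]), 'grasp_force': 0.0, 'width': 87.49400774153902}
```

View pics/top0.png

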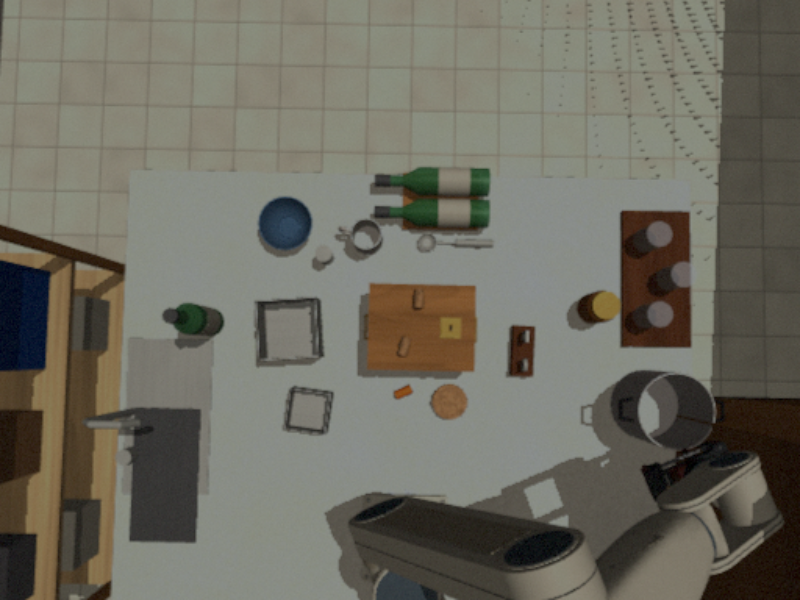

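View pics/scene0.png

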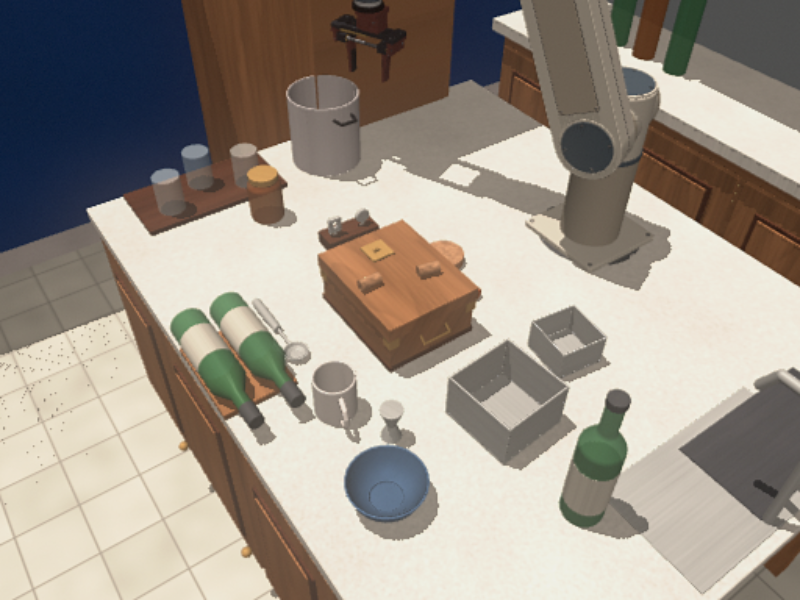

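The top view shows the corks on the lid at (419,299) and (404,346) in the enlarged picture. An orange look-alike cork lies on the counter at (402,392), so I leave that alone. There are two bins, a larger one at (289,331) and a smaller one at (309,411); the larger is the one meant. The key stand is at (522,351). In the scene view the keys stand at (335,224) and (361,214). I move up and over the chest for a wrist view.

Request:
move_arm([
  [[0, 0, -1], 0, 0],
  [[0, 0, -1], 0, 0],
  [[0, 0, -1], 0, 0],
  [[0, 0, -1], 0, 0],
  [[0, 0, -1], 0, 0],
  [[0, 0, -1], 0, 0],
  [[1, -0.85, 0], 0, 0],
  [[1, -0.85, 0], 0, 0],
  [[1, -0.85, 0], 0, 0],
  [[1, -0.85, 0], 0, 0],
  [[1, -0.85, 0], 0, 0],
  [[1, -0.85, 0], 0, 0],
  [[1, -0.85, 0], 0, 0],
  [[1, -0.85, 0], 0, 0],
])

```text
t: 2.52
ee_pos: [360.4, -341.2, 372.8]
orientation: [3.08, 0.617, 0.0]
ft_force: [1.0, -0.1, -0.1]
width: 87.8
grasp_force: 0.0
```

Request:
move_arm([
  [[1, -0.85, 0], 0, 0],
  [[1, -0.85, 0], 0, 0],
  [[1, -0.85, 0], 0, 0],
  [[1, -0.85, 0], 0, 0],
  [[1, -0.85, 0], 0, 0],
  [[1, -0.85, 0], 0, 0],
  [[0, 0, 0], 1, 0],
  [[0, 0, 0], 1, 0],
  [[0, 0, 0], 1, 0],
  [[0, 0, 0], 1, 0],
  [[0, 0, 0], 0.54, 0],
  [[0, 0, 0], 0, 0],
  [[0, 0, 0], 0, 0],
])

```text
t: 3.6
ee_pos: [449.2, -167.2, 372.7]
orientation: [3.142, 0.002, 0.0]
ft_force: [-0.0, 0.6, 0.1]
width: 87.8
grasp_force: 0.0
```

Run:
```python
from h import *
o=ctrl.get_obs(); print(o["t"],o["ee_pos"].round(1),o["orientation"].round(3),o["qpos"].round(2))
im,K,p,Rm=cam("wrist"); save(cv2.resize(im,(800,600)),"w1.png"); print(p.round(1),Rm.round(3),K[0])
np.savez("w1.npz",im=im,K=K,p=p,R=Rm)
for t in("cork0_center","keyhole","chest","key","roundkey","keystand"):
    for b in cams.cut_out("wrist",t)[:4]:
        m=minrect(b["pixels"]); print(t,round(b["p"],2),np.round(b["rect"]),m)
```

```text
3.6 [ 449.2 -167.2  372.7] [3.142e+00 2.000e-03 0.000e+00] [-0.38  0.05  1.77  0.    1.33  1.19]
[ 530.6 -167.5  535.2] [[ 0.002 -0.956 -0.292]
 [-1.    -0.002 -0.001]
 [ 0.     0.292 -0.956]] [325.4618948    0.         260.40334316]
cork0_center 0.77 [153. 187.  30.  23.] ((154.39999389648438, 187.3000030517578), (14.310833930969238, 30.857736587524414), 63.43495178222656)
cork0_center 0.56 [115. 120.  21.  43.] ((114.56551361083984, 122.71380615234375), (21.67487335205078, 40.52619552612305), 4.763641834259033)
keyhole 0.85 [146.  86. 240. 169.] ((146.0, 84.5), (169.0, 240.0), 90.0)
chest 0.9 [146.  86. 245. 171.] ((146.0, 84.0), (168.0, 238.0), 90.0)
key 0.67 [352.  97.  20.  24.] ((351.9299621582031, 95.48999786376953), (13.01076602935791, 22.203153610229492), 8.130102157592773)
key 0.48 [343. 120.  49.  85.] ((344.3733825683594, 118.89196014404297), (41.44004821777344, 87.72090148925781), 5.477368354797363)
key 0.32 [145.  85. 242. 170.] ((146.0, 84.0), (168.0, 238.0), 90.0)
roundkey 0.68 [347. 145.   9.  22.] ((345.76763916015625, 146.0205841064453), (10.737510681152344, 22.16529083251953), 4.398705005645752)
roundkey 0.55 [115. 122.  23.  40.] ((114.11725616455078, 123.09310913085938), (22.505327224731445, 39.86183166503906), 4.763641834259033)
keystand 0.92 [344. 117.  48.  85.] ((344.3118896484375, 118.38118743896484), (41.69205856323242, 87.66277313232422), 5.710592269897461)
keystand 0.17 [13. 98. 26. 86.] ((11.5, 95.0), (84.0, 23.0), 90.0)
```

View pics/w1.png

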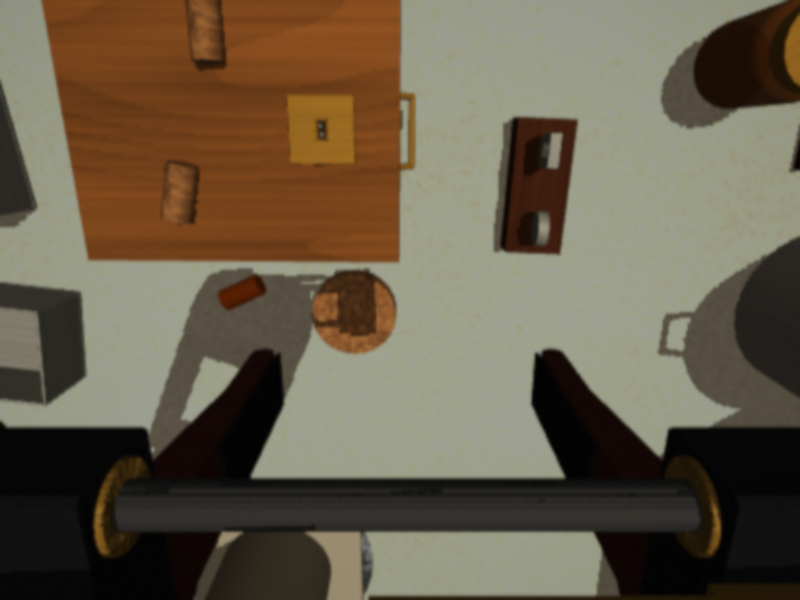

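The wrist view shows corks at (207,30) and (180,192), and the orange decoy at (241,292) off the chest. The keyhole plate is at (321,130), with its slot along the image's vertical, which is world x. The square-bow key is at (550,150) and the round-bow key at (540,228).

Run:
```python
from h import *
d=np.load("w1.npz");K,p,Rm=d["K"],d["p"],d["R"]
g=lambda u,v,z: ray(K,p,Rm,u/1.5625,v/1.5625,z).round(1)
print("corkN",g(180,192,132),g(183,163,142),g(178,222,140)," corkF",g(207,30,132),g(203,-2,143),g(208,65,140))
print("plate",[g(*a,125) for a in((288,95),(354,95),(355,164),(290,164),(321,130))])
print("chest",[g(*a,120) for a in((89,261),(400,261),(400,0))])
print("stand",[g(*a,30) for a in((517,117),(577,120),(561,254),(502,252))])
print("sqkey top",g(550,150,64),"round",g(540,228,64))
im,K,p,Rm=cam("top")
g=lambda u,v,z: ray(K,p,Rm,u/1.5625,v/1.5625,z).round(1)
print("corks",g(419,299,132),g(404,346,132),"bin",[g(*a,100) for a in((255,299),(321,297),(323,359),(257,365))],g(289,331,100),"hole",g(451,328,125))
b=cams.cut_out("top","bin")[0]; m=cv2.boxPoints(minrect(b["pixels"])); print(m, [ray(K,p,Rm,*q,100).round() for q in m])
```

```text
corkN [490.4   9.6 132. ] [5.128e+02 2.000e-01 1.420e+02] [468.2  10.6 140. ]  corkF [604.7 -24.4 132. ] [622.5 -27.8 143. ] [580.7 -25.4 140. ]
plate [array([561.9, -77.9, 125. ]), array([ 562. , -127.7,  125. ]), array([ 511.5, -127. ,  125. ]), array([511.4, -76.1, 125. ]), array([ 536.8, -101.6,  125. ])]
chest [array([432.2,  98.4, 120. ]), array([ 432.6, -162. ,  120. ]), array([ 626.8, -162.4,  120. ])]
stand [array([ 550.2, -271. ,   30. ]), array([ 547.6, -327.6,   30. ]), array([ 418.9, -324.1,   30. ]), array([ 420.9, -264.2,   30. ])]
sqkey top [ 521.1 -295.2   64. ] round [ 451.1 -291.8   64. ]
corks [603.2 -24.  132. ] [489.   10.4 132. ] bin [array([598.9, 379.5, 100. ]), array([606.7, 217. , 100. ]), array([454.1, 208.3, 100. ]), array([436.7, 369.6, 100. ])] [521.4 293.5 100. ] hole [ 534.6 -102.9  125. ]
[[162.67702 192.15489]
 [204.88939 189.34074]
 [207.47789 228.16817]
 [165.26552 230.98232]] [array([596., 381., 100.]), array([610., 219., 100.]), array([460., 206., 100.]), array([447., 367., 100.])]
```

Request:
move_arm([
  [[0.2, -0.885, 0.5], 0, 0.3],
  [[0.2, -0.885, 0.5], 0, 0.3],
  [[0.2, -0.885, 0.5], 0, 0.3],
  [[0.2, -0.885, 0.5], 0, 0.3],
  [[0.2, -0.885, 0.5], 0, 0.3],
  [[0.2, -0.885, 0.5], 0, 0.3],
  [[0.2, -0.885, 0.5], 0, 0.3],
  [[0.2, -0.885, 0.5], 0, 0.3],
  [[0, 0, 1], 0.95, 0.3],
  [[0, 0, 1], 0.95, 0.3],
  [[0, 0, 1], 0.95, 0.3],
  [[0, 0, 1], 0, 0.3],
  [[0, 0, 1], 0, 0.3],
  [[0, 0, 1], 0, 0.3],
  [[0, 0, 0], 0, 0.3],
  [[0, 0, 0], 0, 1],
  [[0, 0, 0], 0, 1],
  [[0, 0, 0], 0, 1],
  [[0, 0, 0], 0, 1],
  [[0, 0, 0], 0, 1],
])

```text
t: 5.72
ee_pos: [489.4, 9.8, 122.9]
orientation: [-3.117, 0.39, -0.001]
ft_force: [0.0, -0.2, -0.4]
width: 31.7
grasp_force: 0.0
```

Request:
move_arm([
  [[0, 0, 0], 0, 1],
  [[0, 0, 0], 0, 1],
  [[0, 0, 0], 0, 1],
  [[0, 0, -0.5], 0, 1],
  [[0, 0, -0.75], 0, 1],
  [[0, 0, -0.75], 0, 1],
  [[-0.118, -0.943, 0], 0, 1],
])

```text
t: 6.3
ee_pos: [493.9, 31.6, 175.6]
orientation: [3.117, -0.394, 0.007]
ft_force: [0.4, -0.2, -1.0]
width: 23.4
grasp_force: 29.9
```

Request:
move_arm([
  [[-0.118, -0.943, 0], 0, 1],
  [[-0.118, -0.943, 0], 0, 1],
  [[-0.118, -0.943, 0], 0, 1],
  [[-0.118, -0.943, 0], 0, 1],
  [[-0.118, -0.943, 0], 0, 1],
  [[-0.118, -0.943, 0], 0, 1],
  [[-0.118, -0.943, 0], 0, 1],
  [[-0.118, -0.943, 0], 0, 1],
  [[-0.118, -0.943, 0], 0, 1],
  [[-0.118, -0.943, 0], 0, 1],
  [[-0.118, -0.943, 0], 0, 1],
  [[0, 0, 1], 0, 1],
  [[0, 0, 1], 0, 1],
  [[0, 0, 1], 0, 1],
  [[0, 0, 1], 0, 1],
  [[0, 0, 0], 0, 0.4],
  [[0, 0, 0], 0, 0.4],
  [[0, 0, 0], 0, 0.4],
  [[0, 0, 0], 0, 0.4],
])

```text
t: 7.88
ee_pos: [525.9, 293.2, 74.4]
orientation: [-3.116, 0.39, -0.004]
ft_force: [-0.4, 1.2, 0.8]
width: 46.3
grasp_force: 0.0
```

Request:
move_arm([
  [[0, 0, -1], -0.95, 0.4],
  [[0, 0, -1], -0.95, 0.4],
  [[0, 0, -1], -0.95, 0.4],
  [[0, 0, -1], 0, 0.4],
  [[0.24, 0.976, 0], 0, 0.3],
  [[0.24, 0.976, 0], 0, 0.3],
  [[0.24, 0.976, 0], 0, 0.3],
  [[0.24, 0.976, 0], 0, 0.3],
  [[0.24, 0.976, 0], 0, 0.3],
  [[0.24, 0.976, 0], 0, 0.3],
  [[0.24, 0.976, 0], 0, 0.3],
  [[0.24, 0.976, 0], 0, 0.3],
  [[0.24, 0.976, 0], 0, 0.3],
  [[0.24, 0.976, 0], 0, 0.3],
  [[0.24, 0.976, 0], 0, 0.3],
  [[0.24, 0.976, 0], 0, 0.3],
  [[0.24, 0.976, 0], 0, 0.3],
  [[0, 0, 0], 0, 0.3],
])

```text
t: 9.38
ee_pos: [604.4, -28.3, 174.8]
orientation: [3.14, -0.005, 0.007]
ft_force: [0.6, 0.2, -0.5]
width: 61.4
grasp_force: 0.0
```

Run:
```python
from h import *
o=ctrl.get_obs(); print(o["t"],o["ee_pos"].round(1),o["orientation"].round(3),o["qpos"].round(2))
im,K,p,Rm=cam("wrist"); save(cv2.resize(im,(800,600)),"w2.png"); np.savez("w2.npz",im=im,K=K,p=p,R=Rm)
for b in cams.cut_out("wrist","cork0_center")[:4]:
    m=minrect(b["pixels"]); print(round(b["p"],2),np.round(b["rect"]),np.round(m[0]),m[2],ray(K,p,Rm,*m[0],132).round())
```

```text
9.3833 [604.4 -28.3 174.8] [ 3.14  -0.005  0.007] [-0.07  0.45  1.71 -0.    0.97  1.51]
0.32 [265. 261. 383. 245.] [264. 259.] 0.0 [571. -31. 132.]
```

View pics/w2.png

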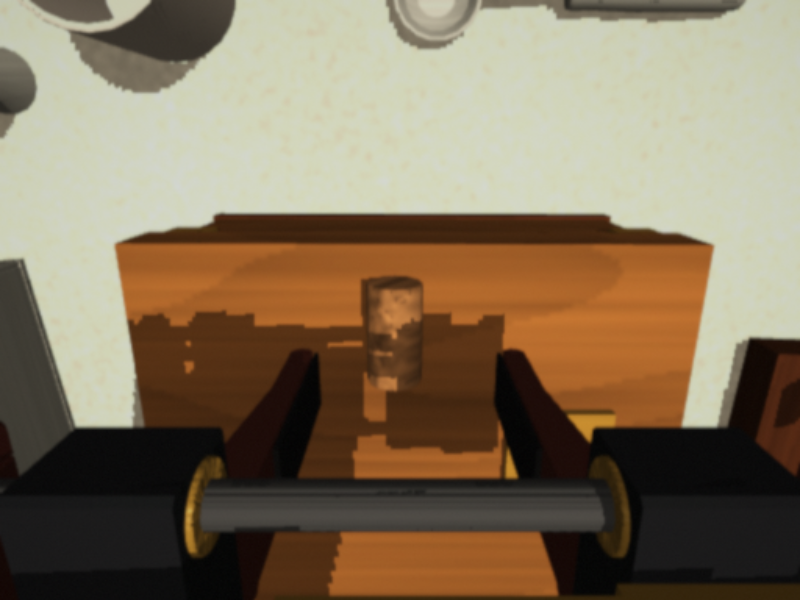

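The second cork is at (394,333), almost centred between the fingers at columns 310 and 505. I descend and grip it.

Request:
move_arm([
  [[0, -0.08, 0.9], 0, 0.3],
  [[0, -0.08, 0.9], 0, 0.3],
  [[0, 0, 0.26], 0, 0.3],
  [[0, 0, 0], 0, 1],
  [[0, 0, 0], 0, 1],
  [[0, 0, 0], 0, 1],
  [[0, 0, 0], 0, 1],
  [[0, 0, 0], 0, 1],
  [[0, 0, 0], 0, 1],
  [[0, 0, 0], 0, 1],
  [[0, 0, 0], 0, 1],
  [[0, 0, 0], 0, 1],
  [[0, 0, -0.5], 0, 1],
  [[0, 0, -0.75], 0, 1],
  [[0, 0, -0.75], 0, 1],
])

```text
t: 10.73
ee_pos: [602.1, -20.7, 171.8]
orientation: [3.142, -0.001, -0.002]
ft_force: [0.5, -0.5, -0.8]
width: 23.4
grasp_force: 30.0
```

Request:
move_arm([
  [[-0.24, -0.966, 0], 0, 1],
  [[-0.24, -0.966, 0], 0, 1],
  [[-0.24, -0.966, 0], 0, 1],
  [[-0.24, -0.966, 0], 0, 1],
  [[-0.24, -0.966, 0], 0, 1],
  [[-0.24, -0.966, 0], 0, 1],
  [[-0.24, -0.966, 0], 0, 1],
  [[-0.24, -0.966, 0], 0, 1],
  [[-0.24, -0.966, 0], 0, 1],
  [[-0.24, -0.966, 0], 0, 1],
  [[-0.24, -0.966, 0], 0, 1],
  [[-0.24, -0.966, 0], 0, 1],
  [[-0.24, -0.966, 0], 0, 1],
  [[0, 0, 1], 0, 1],
  [[0, 0, 1], 0, 1],
  [[0, 0, 1], 0, 1],
  [[0, 0, 0.5], 0, 1],
  [[0, 0, 0], 0, 0.4],
  [[0, 0, 0], 0, 0.4],
  [[0, 0, 0], 0, 0.4],
])

```text
t: 12.4
ee_pos: [525.7, 293.7, 85.1]
orientation: [-3.141, 0.001, -0.003]
ft_force: [0.2, 0.3, 0.1]
width: 39.6
grasp_force: 0.0
```

Request:
move_arm([
  [[0, 0, 0], 0, 0.4],
  [[0, 0, -1], 0, 0.3],
  [[0, 0, -1], 0, 0.3],
  [[0, 0, -1], 0, 0.3],
  [[0, 0, -1], 0, 0.3],
  [[0, 0, -1], 0, 0.3],
  [[0, 0, -1], 0, 0.3],
  [[0, 0, 0], 0, 0.3],
])

```text
t: 13.07
ee_pos: [527.7, 294.9, 240.6]
orientation: [-3.136, 0.001, -0.015]
ft_force: [1.3, 1.4, 1.8]
width: 61.9
grasp_force: 0.0
```

Run:
```python
from h import *
o=ctrl.get_obs(); print(o["t"],o["ee_pos"].round(1),o["orientation"].round(3),o["qpos"].round(2))
a=cam("scene")[0]; b=cams.cut_out("scene","cork0_center")
for x in b[:4]: print(x["p"],np.round(x["rect"]))
w=cam("wrist")[0]; s=cv2.resize(a[180:320,240:400],(457,400)); save(np.hstack([s,cv2.resize(w,(343,400))]),"b3.png")
```

```text
13.0667 [527.7 294.9 240.6] [-3.136e+00  1.000e-03 -1.500e-02] [0.49 0.37 1.67 0.   1.09 2.06]
```

View pics/b3.png

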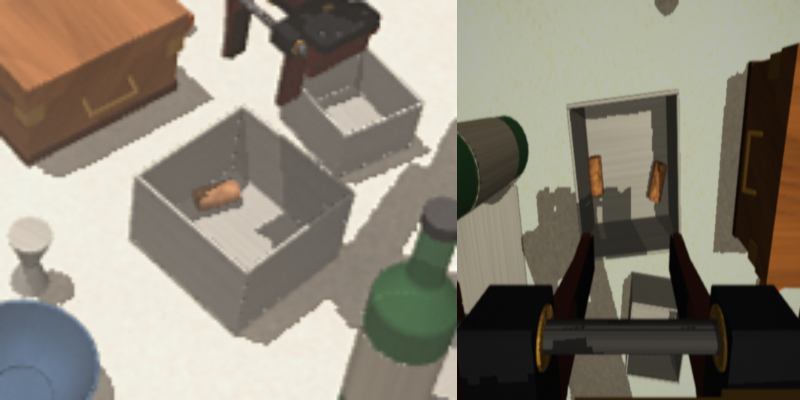

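Both corks lie in the larger bin, at (215,193) in the left half, and at (596,176) and (657,182) in the right half. I go to a viewing spot between keyhole and stand, turning the tool half round so the wrist has room for the clockwise turn.

Request:
move_arm([
  [[-0.04, 0.99, 0], 0, 0.3],
  [[-0.04, 0.99, 0], 0, 0.3],
  [[-0.04, 0.99, 0], 0, 0.3],
  [[-0.04, 0.99, 0], 0, 0.3],
  [[-0.04, 0.99, 0], 0, 0.3],
  [[-0.04, 0.99, 0], 0, 0.3],
  [[-0.04, 0.99, 0], 0, 0.3],
  [[-0.04, 0.99, 0], 0, 0.3],
  [[-0.04, 0.99, 0], 0, 0.3],
  [[-0.04, 0.99, 0], 0, 0.3],
  [[-0.04, 0.99, 0], 0, 0.3],
  [[-0.04, 0.99, 0], 0, 0.3],
  [[-0.04, 0.99, 0], 0, 0.3],
  [[-0.04, 0.99, 0], 0, 0.3],
  [[-0.04, 0.99, 0], 0, 0.3],
  [[-0.04, 0.99, 0], 0, 0.3],
  [[-0.04, 0.99, 0], 0, 0.3],
  [[-0.04, 0.99, 0], 0, 0.3],
  [[-0.04, 0.99, 0], 0, 0.3],
  [[-0.04, 0.99, 0], 0, 0.3],
])

```text
t: 14.88
ee_pos: [503.4, -202.5, 232.3]
orientation: [-3.141, 0.001, 0.004]
ft_force: [0.6, -1.1, -0.5]
width: 61.4
grasp_force: 0.0
```

Request:
move_arm([
  [[0, 0, 0], -1, 0.3],
  [[0, 0, 0], -1, 0.3],
  [[0, 0, 0], -1, 0.3],
  [[0, 0, 0], -1, 0.3],
  [[0, 0, 0], -1, 0.3],
  [[0, 0, 0], -1, 0.3],
  [[0, 0, 0], -1, 0.3],
  [[0, 0, 0], -1, 0.3],
  [[0, 0, 0], -1, 0.3],
  [[0, 0, 0], -1, 0.3],
  [[0, 0, 0], -1, 0.3],
  [[0, 0, 0], -1, 0.3],
  [[0, 0, 0], -1, 0.3],
  [[0, 0, 0], -1, 0.3],
  [[0, 0, 0], -1, 0.3],
  [[0, 0, 0], -1, 0.3],
  [[0, 0, 0], -1, 0.3],
  [[0, 0, 0], -1, 0.3],
])

```text
t: 16.38
ee_pos: [503.6, -201.2, 232.2]
orientation: [-2.215, -2.224, 0.002]
ft_force: [0.3, -0.1, -0.0]
width: 61.5
grasp_force: 0.0
```

Request:
move_arm([
  [[0, 0, 0], -1, 0.3],
  [[0, 0, 0], -1, 0.3],
  [[0, 0, 0], -1, 0.3],
  [[0, 0, 0], -1, 0.3],
  [[0, 0, 0], -1, 0.3],
  [[0, 0, 0], -1, 0.3],
  [[0, 0, 0], -1, 0.3],
  [[0, 0, 0], -1, 0.3],
  [[0, 0, 0], -1, 0.3],
  [[0, 0, 0], -1, 0.3],
  [[0, 0, 0], -1, 0.3],
  [[0, 0, 0], -1, 0.3],
  [[0, 0, 0], -1, 0.3],
  [[0, 0, 0], -1, 0.3],
  [[0, 0, 0], -1, 0.3],
  [[0, 0, 0], -1, 0.3],
  [[0, 0, 0], -1, 0.3],
  [[0, 0, 0], -1, 0.3],
  [[0, 0, 0], 0, 0.3],
  [[0, 0, 0], 0, 0.3],
])

```text
t: 18.05
ee_pos: [503.9, -201.3, 232.6]
orientation: [-0.005, -3.14, -0.001]
ft_force: [0.2, 0.2, 0.2]
width: 61.4
grasp_force: 0.0
```

Run:
```python
from h import *
o=ctrl.get_obs(); print(o["t"],o["ee_pos"].round(1),o["orientation"].round(3),o["qpos"].round(2))
im,K,p,Rm=cam("wrist"); save(cv2.resize(im,(800,600),interpolation=cv2.INTER_CUBIC),"w4.png"); np.savez("w4.npz",im=im,K=K,p=p,R=Rm)
```

```text
18.05 [ 503.9 -201.3  232.6] [-5.00e-03 -3.14e+00 -1.00e-03] [-0.4   0.29  1.8   0.    1.05 -1.97]
```

View pics/w4.png

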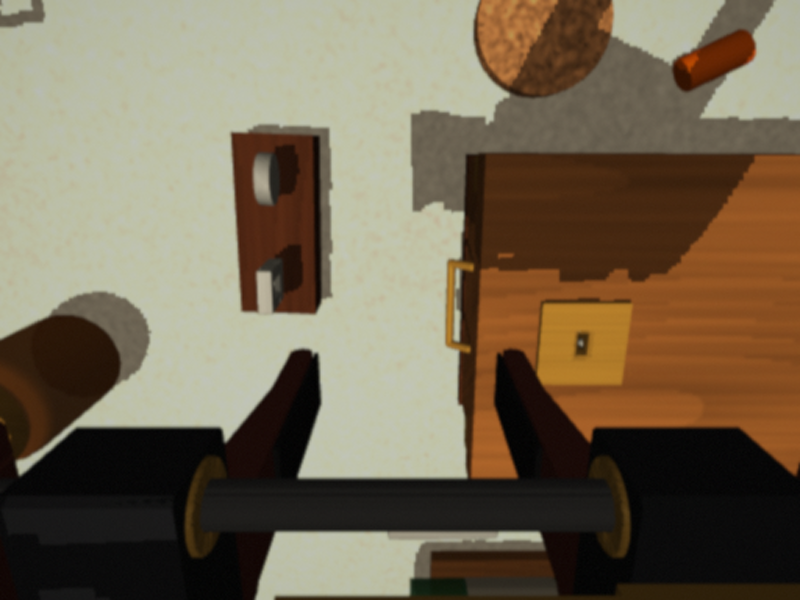

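The view shows the round-bow key at (266,180), the square-bow key at (267,287) and the keyhole at (581,344). Candidates for the key: the bright flat bow at (267,287) fits "square windowed bow", while the disc at (266,180) is round. I confirm this in an enlarged crop.

Run:
```python
from h import *
d=np.load("w4.npz");im=d["im"]
a=cv2.resize(im[75:215,140:220],None,fx=4.28,fy=4.28,interpolation=cv2.INTER_CUBIC)
b=cv2.resize(im[185:255,335:413],None,fx=5.7,fy=5.7,interpolation=cv2.INTER_CUBIC)
b=np.vstack([b,np.zeros((a.shape[0]-b.shape[0],b.shape[1],3),np.uint8)])
save(np.hstack([a,b]),"c5.png")
```

```text
(no output)
```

View pics/c5.png

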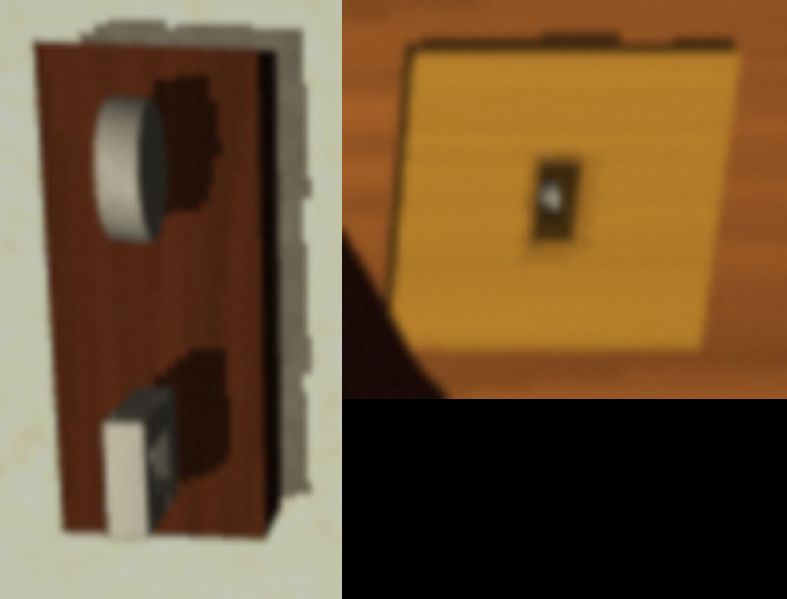

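The crop confirms it. The lower key at (125,480) has a flat square top and a window in its side, while the upper one at (125,165) is a solid disc. The slot centre is at about (556,199).

Run:
```python
from h import *
d=np.load("w4.npz");K,p,Rm=d["K"],d["p"],d["R"]
g=lambda u,v,z: ray(K,p,Rm,140+u/4.28-.5,75+v/4.28-.5,z).round(1)
h=lambda u,v,z: ray(K,p,Rm,335+u/5.7-.5,185+v/5.7-.5,z).round(1)
for z in(74,72,64): print("key top",z,[g(*a,z)[:2] for a in((104,422),(144,422),(147,538),(107,538))],np.mean([g(*a,z)[:2] for a in((104,422),(144,422),(147,538),(107,538))],0))
S=((36,43),(260,50),(265,535),(62,530));print("stand",[g(*a,30)[:2] for a in S],np.mean([g(*a,30)[:2] for a in S],0))
print("hole",[h(x-342,y,125)[:2] for x,y in((538,158),(580,158),(574,240),(532,240),(556,199))])
print("plate",[h(x-342,y,125)[:2] for x,y in((412,50),(741,50),(702,350))])
```

```text
key top 74 [array([ 506.1, -299.9]), array([ 506.2, -290.4]), array([ 535.3, -292. ]), array([ 535.3, -301.8])] [ 520.725 -296.025]
key top 72 [array([ 506.6, -300.5]), array([ 506.7, -291. ]), array([ 536. , -292.6]), array([ 536. , -302.4])] [ 521.325 -296.625]
key top 64 [array([ 508.7, -303. ]), array([ 508.7, -293.2]), array([ 538.7, -294.8]), array([ 538.7, -304.9])] [ 523.7   -298.975]
stand [array([ 419.7, -321.7]), array([ 421.5, -265.8]), array([ 549.7, -271.6]), array([ 548.1, -327.7])] [ 484.75 -296.7 ]
hole [array([ 529.5, -105.4]), array([529.5, -98.8]), array([543.4, -98.4]), array([ 543.4, -105. ]), array([ 536.4, -101.9])]
plate [array([ 511.8, -126.3]), array([511.9, -76. ]), array([562.6, -75.8])]
```

Request:
move_arm([
  [[-0.17, -0.947, 0], 0, 0.3],
  [[-0.17, -0.947, 0], 0, 0.3],
  [[-0.17, -0.947, 0], 0, 0.3],
  [[-0.17, -0.947, 0], 0, 0.3],
  [[0, 0, 1], 0.52, 0.4],
  [[0, 0, 1], 0, 0.4],
  [[0, 0, 1], 0, 0.4],
  [[0, 0, 1], 0, 0.4],
  [[0, 0, 1], 0, 0.4],
  [[0, 0, 0], 0, 0.4],
  [[0, 0, 0], 0, 0.4],
])

```text
t: 19.02
ee_pos: [520.5, -295.7, 107.5]
orientation: [-0.074, -3.138, -0.003]
ft_force: [0.4, -0.0, -0.2]
width: 52.7
grasp_force: 0.0
```

Run:
```python
from h import *
o=ctrl.get_obs(); print(o["t"],o["ee_pos"].round(1),o["orientation"].round(3),o["width"])
im,K,p,Rm=cam("wrist"); save(cv2.resize(im[100:340,130:390],(780,720*1)[:2] if 0 else (650,600),interpolation=cv2.INTER_CUBIC),"w6.png"); np.savez("w6.npz",im=im,K=K,p=p,R=Rm)
print(proj(K,p,Rm,[520.7,-296,74]))
```

```text
19.0167 [ 520.5 -295.7  107.5] [-7.400e-02 -3.138e+00 -3.000e-03] 52.73552444720954
[260.43778924 217.34850449]
```

View pics/w6.png

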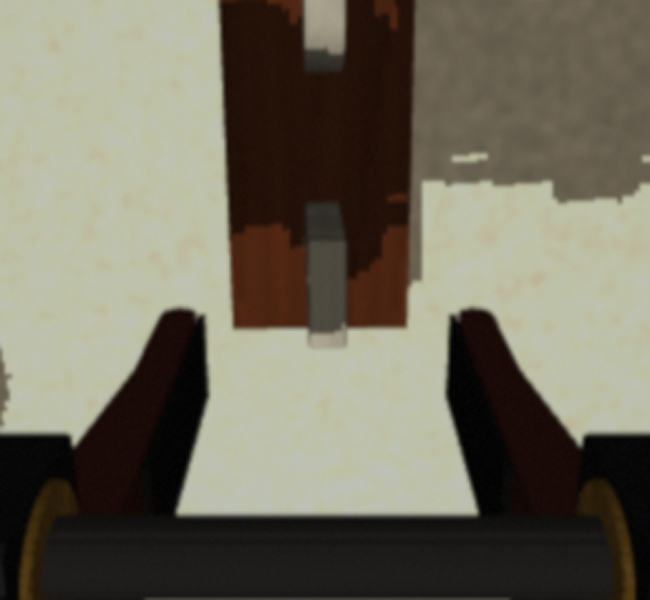

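The square bow is at (327,292), centred between the fingers, and matches the prediction within 1 px. I descend and grip.

Request:
move_arm([
  [[0, 0, 0.9], 0, 0.4],
  [[0, 0, 0.9], 0, 0.4],
  [[0, 0, 0.7], 0, 0.4],
  [[0, 0, 0.24], 0, 0.4],
  [[0, 0, 0], 0, 0.4],
  [[0, 0, 0], 0, 1],
  [[0, 0, 0], 0, 1],
  [[0, 0, 0], 0, 1],
  [[0, 0, 0], 0, 1],
  [[0, 0, 0], 0, 1],
  [[0, 0, 0], 0, 1],
  [[0, 0, 0], 0, 1],
  [[0, 0, 0], 0, 1],
  [[0, 0, 0], 0, 1],
  [[0, 0, 0], 0, 1],
  [[0, 0, 0], 0, 1],
  [[0, 0, 0], 0, 1],
])

```text
t: 20.48
ee_pos: [521.7, -297.2, 40.3]
orientation: [0.072, 3.14, -0.002]
ft_force: [-0.9, -5.5, 0.7]
width: 9.9
grasp_force: 30.0
```

Request:
move_arm([
  [[0, -0.06, 0], 0, 1],
  [[0, 0, 0], 0, 1],
  [[0, 0, -0.2], 0, 1],
  [[0, 0, -0.2], 0, 1],
  [[0, 0, -0.3], 0, 1],
  [[0, 0, -0.3], 0, 1],
  [[0, 0, -0.4], 0, 1],
  [[0, 0, -1], 0, 1],
  [[0, 0, -1], 0, 1],
  [[0, 0, -1], 0, 1],
  [[0, 0, -1], 0, 1],
  [[0, 0, -1], 0, 1],
  [[0, 0, 0], 0, 1],
  [[0, 0, 0], 0, 1],
])

```text
t: 21.65
ee_pos: [522.3, -298.2, 202.5]
orientation: [0.072, 3.137, -0.003]
ft_force: [0.4, -0.3, -1.1]
width: 9.9
grasp_force: 30.0
```

Run:
```python
from h import *
o=ctrl.get_obs(); print(o["t"],o["ee_pos"].round(1),o["orientation"].round(4),o["width"],o["ft_force"].round(1))
im,K,p,Rm=cam("wrist"); np.savez("w7.npz",im=im,K=K,p=p,R=Rm)
save(cv2.resize(im[160:360,200:320],(480,800)[:2] if 0 else (360,600),interpolation=cv2.INTER_CUBIC),"w7.png")
T=R.from_rotvec(o["orientation"])
for nm,z in(("top",-35),("gp",-19),("tip",29)): print(nm,proj(K,p,Rm,o["ee_pos"]+T.apply([0,0,z])))
```

```text
21.65 [ 522.3 -298.2  202.5] [ 7.1800e-02  3.1372e+00 -3.0000e-03] 9.888454704610558 [ 0.4 -0.3 -1.1]
top [261.16495628 274.89104222]
gp [261.0984413  257.11461214]
tip [260.95807189 219.60025079]
```

View pics/w7.png

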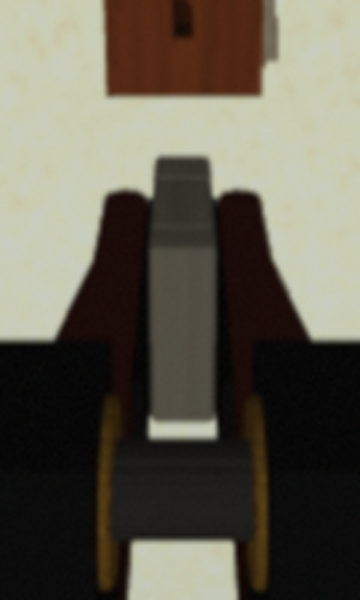

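The key is held upright. In the crop its top face spans (149–217, 245–420) and the front face's lower edge is at row 157. I check its offset in the hand from these edges.

Run:
```python
from h import *
o=ctrl.get_obs(); d=np.load("w7.npz");K,p,Rm=d["K"],d["p"],d["R"]
T=R.from_rotvec(o["orientation"])
c=lambda x,y,z: ((proj(K,p,Rm,o["ee_pos"]+T.apply([x,y,z]))-[200,160]+.5)*3).round(1)
for s in((15,5,-35),(15,-5,-35),(-15,5,-35),(-15,-5,-35),(15,5,3),(15,-5,3)): print(s,c(*s))
print("per mm x",c(16,0,-35)-c(15,0,-35),"per mm z",c(15,0,-34)-c(15,0,-35))
g=cv2.cvtColor(d["im"],cv2.COLOR_RGB2GRAY).astype(int); print(g[205:305,261].tolist())
```

```text
(15, 5, -35) [222.4 244.2]
(15, -5, -35) [153.7 244.2]
(-15, 5, -35) [220.  420.3]
(-15, -5, -35) [155.3 420.2]
(15, 5, 3) [214.6 150.6]
(15, -5, 3) [159.9 150.5]
per mm x [ 0.  -6.2] per mm z [ 0.  -3.1]
[201, 201, 201, 201, 201, 195, 167, 111, 64, 52, 52, 51, 53, 57, 58, 51, 48, 49, 48, 48, 49, 48, 49, 48, 49, 50, 48, 49, 51, 54, 55, 54, 50, 49, 50, 50, 54, 66, 74, 78, 79, 79, 79, 79, 79, 79, 79, 78, 78, 79, 80, 80, 80, 79, 80, 79, 79, 79, 80, 79, 78, 78, 79, 78, 79, 79, 79, 78, 79, 78, 78, 79, 78, 79, 78, 78, 80, 79, 79, 79, 79, 78, 79, 79, 78, 78, 79, 79, 78, 78, 79, 78, 78, 79, 91, 132, 177, 196, 200, 192]
```

Request:
move_arm([
  [[0, 0, 0], -0.52, 1],
  [[-0.22, 0.981, 0], 0, 1],
  [[-0.22, 0.981, 0], 0, 1],
  [[-0.22, 0.981, 0], 0, 1],
  [[-0.22, 0.981, 0], 0, 1],
  [[-0.22, 0.981, 0.1], 0, 1],
  [[-0.22, 0.981, 0.2], 0, 1],
  [[-0.22, 0.981, 0.2], 0, 1],
  [[-0.22, 0.981, 0.2], 0, 1],
  [[0, 0, 0], 0, 1],
  [[0, 0, 0], 0, 1],
  [[0, 0, 0], 0, 1],
  [[0, 0, 0], 0, 1],
])

```text
t: 22.78
ee_pos: [565.1, -102.4, 182.2]
orientation: [-0.002, -3.141, 0.0]
ft_force: [-0.9, 0.4, -0.7]
width: 9.9
grasp_force: 30.0
```

Run:
```python
from h import *
o=ctrl.get_obs(); print(o["t"],o["ee_pos"].round(1),o["orientation"].round(4),o["qpos"].round(2))
im,K,p,Rm=cam("wrist"); np.savez("w8.npz",im=im,K=K,p=p,R=Rm)
save(cv2.resize(im[110:310,200:320],(360,600),interpolation=cv2.INTER_CUBIC),"w8.png")
print((proj(K,p,Rm,[536.5,-101.9,125])-[200,110]+.5)*3)
```

```text
22.7833 [ 565.1 -102.4  182.2] [-1.7000e-03 -3.1407e+00  0.0000e+00] [-0.2   0.4   1.77 -0.    0.97 -1.77]
[186.43530199 168.3224939 ]
```

View pics/w8.png

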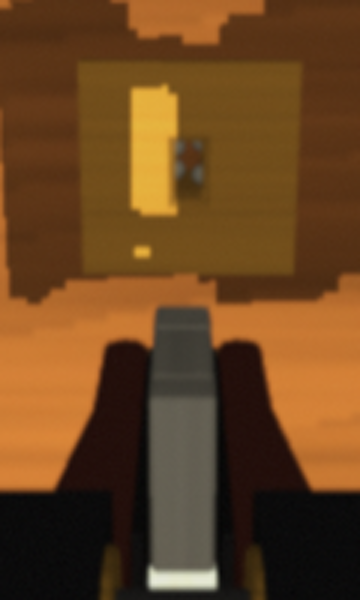

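The slot is at (189,167) and the key's centreline at column 183, so the relative view puts the hole at y ≈ −101 and x ≈ 536.5. I move over it and go down to just above the mouth.

Request:
move_arm([
  [[0.4, 0.02, 0.1], 0, 1],
  [[0.4, 0.02, 0.2], 0, 1],
  [[0.34, 0.016, 0.2], 0, 1],
  [[0, 0, 0.2], 0, 1],
  [[0, 0, 0.1], 0, 1],
  [[0, 0, 0], 0, 1],
  [[0, 0, 0], 0, 1],
  [[0, 0, 0], 0, 1],
])

```text
t: 23.5
ee_pos: [537.6, -100.3, 162.9]
orientation: [0.001, 3.141, -0.0]
ft_force: [-0.7, 0.2, -0.9]
width: 10.0
grasp_force: 30.0
```

Request:
move_arm([
  [[0.03, -0.02, 0.1], 0, 1],
  [[0, 0, 0.1], 0, 1],
  [[0, 0, 0.1], 0, 1],
  [[0, 0, 0.1], 0, 1],
  [[0, 0, 0.1], 0, 1],
  [[0, 0, 0.1], 0, 1],
  [[0, 0, 0.05], 0, 1],
  [[0, 0, 0], 0, 1],
  [[0, 0, 0], 0, 1],
])

```text
t: 24.25
ee_pos: [536.8, -100.7, 146.4]
orientation: [0.001, 3.141, -0.0]
ft_force: [3.0, -0.9, -2.8]
width: 9.5
grasp_force: 30.0
```

Run:
```python
from h import *
o=ctrl.get_obs(); print(o["t"],o["ee_pos"].round(1),o["orientation"].round(4),o["ft_force"].round(1),o["moment"].round(2))
```

```text
24.25 [ 536.8 -100.7  146.4] [ 6.0000e-04  3.1406e+00 -2.0000e-04] [ 3.  -0.9 -2.8] [ 0.06 -0.76  0.04]
```

Request:
move_arm([
  [[-0.03, 0, 0.06], 0, 1],
  [[0, 0, 0.06], 0, 1],
  [[0, 0, 0.06], 0, 1],
  [[0, 0, 0], 0, 1],
  [[0, 0, 0], 0, 1],
])

```text
t: 24.67
ee_pos: [536.9, -100.6, 141.8]
orientation: [-0.001, -3.141, -0.0]
ft_force: [2.1, -0.4, -1.3]
width: 9.7
grasp_force: 30.0
```

In the slot at about 13 mm depth with little side load. I push on with short strokes and rocking.

Request:
move_arm([
  [[-0.01, 0, 0.06], 0.7, 1],
  [[0, 0, 0.04], -0.7, 1],
  [[0, 0, 0.06], -0.7, 1],
  [[0, 0, 0.04], 0.7, 1],
  [[0, 0, 0.06], 0.7, 1],
  [[0, 0, 0.04], -0.7, 1],
  [[0, 0, 0], -0.7, 1],
  [[0, 0, 0], 0.7, 1],
])

```text
t: 25.33
ee_pos: [538.2, -100.9, 135.5]
orientation: [-0.005, 3.139, -0.001]
ft_force: [0.8, -0.2, 4.3]
width: 9.7
grasp_force: 30.0
```

Request:
move_arm([
  [[0, 0, 0.06], 0.7, 1],
  [[0, 0, 0.04], -0.7, 1],
  [[0, 0, 0.06], -0.7, 1],
  [[0, 0, 0.04], 0.7, 1],
  [[0, 0, 0.06], 0.7, 1],
  [[0, 0, 0.04], -0.7, 1],
  [[0, 0, 0], -0.7, 1],
  [[0, 0, 0], 0.7, 1],
  [[0, 0, 0], 0, 1],
])

```text
t: 26.08
ee_pos: [538.5, -101.0, 129.2]
orientation: [0.004, 3.139, -0.001]
ft_force: [-2.5, 0.8, 17.0]
width: 10.2
grasp_force: 30.0
```

Request:
move_arm([
  [[0.02, 0, 0.04], 0.7, 1],
  [[0, 0, 0.03], -0.7, 1],
  [[0, 0, 0.03], -0.7, 1],
  [[0, 0, 0], 0.7, 1],
  [[0, 0, 0], 0, 1],
])

```text
t: 26.5
ee_pos: [538.9, -101.0, 128.7]
orientation: [0.004, 3.137, -0.002]
ft_force: [-7.0, 2.0, 35.7]
width: 10.1
grasp_force: 30.0
```

Run:
```python
from h import *
o=ctrl.get_obs(); print(o["t"],o["ee_pos"].round(1),o["orientation"].round(4),o["ft_force"].round(1),o["qpos"].round(2))
im,K,p,Rm=cam("wrist"); np.savez("w9.npz",im=im,K=K,p=p,R=Rm)
save(cv2.resize(im[160:310,200:320],(480,600),interpolation=cv2.INTER_CUBIC),"w9.png")
T=R.from_rotvec(o["orientation"])
for z in(-37,-36,-35,-33,-31): print(z,[((proj(K,p,Rm,o["ee_pos"]+T.apply([x,0,z]))-[200,160]+.5)*4).round(0) for x in(15,-15)])
for b in(125+38,125+41): print(b,[((proj(K,p,Rm,[537+s,-101,b])-[200,160]+.5)*4).round(0) for s in(-15,15)])
print(((proj(K,p,Rm,[512,-101,125])-[200,160]+.5)*4).round(0))
```

```text
26.5 [ 538.9 -101.   128.7] [ 4.3000e-03  3.1367e+00 -1.5000e-03] [-7.   2.  35.7] [-0.21  0.44  1.87  0.    0.83 -1.78]
-37 [array([247., 348.]), array([247., 588.])]
-36 [array([247., 344.]), array([247., 582.])]
-35 [array([247., 340.]), array([247., 576.])]
-33 [array([247., 332.]), array([247., 565.])]
-31 [array([247., 323.]), array([247., 555.])]
163 [array([247., 323.]), array([247., 559.])]
166 [array([247., 336.]), array([247., 576.])]
[246. 127.]
```

View pics/w9.png

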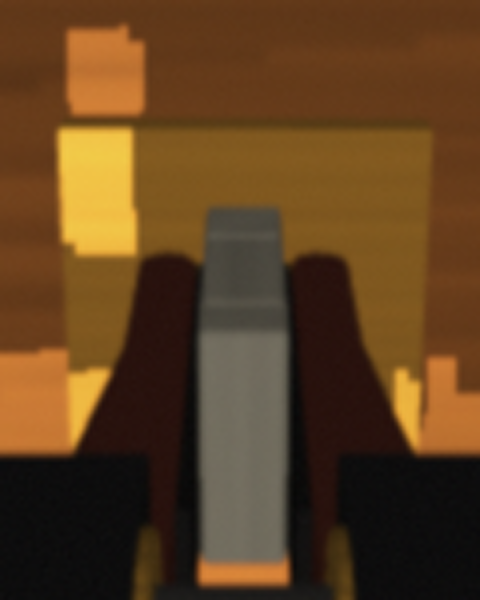

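The force rises steeply (36 N) and the bow top sits at the home height, so the bow rests on the plate and the key is home. I ease the push a little and start turning clockwise.

Request:
move_arm([
  [[0.04, 0, -0.04], 0, 1],
  [[0, 0, 0], 0, 1],
  [[0, 0, 0], 1, 1],
  [[0, 0, 0], 1, 1],
  [[0, 0, 0], 1, 1],
  [[0, 0, 0], 1, 1],
  [[0, 0, 0], 1, 1],
  [[0, 0, 0], 1, 1],
  [[0, 0, 0], 0, 1],
  [[0, 0, 0], 0, 1],
])

```text
t: 27.38
ee_pos: [538.2, -102.0, 128.8]
orientation: [0.812, 3.029, -0.001]
ft_force: [-2.5, -2.9, 23.7]
width: 9.6
grasp_force: 30.0
```

Run:
```python
from h import *
o=ctrl.get_obs(); a=o["orientation"]; print(o["t"],o["ee_pos"].round(1),"yaw",np.degrees(2*np.arctan2(a[1],a[0])),o["ft_force"].round(1),o["moment"].round(2),o["qpos"].round(2),o["width"])
```

```text
27.3833 [ 538.2 -102.   128.8] yaw 149.97472021634178 [-2.5 -2.9 23.7] [-0.7   0.39 -0.07] [-0.21  0.44  1.87 -0.    0.83 -1.25] 9.572925141194617
```

Request:
move_arm([
  [[0, 0, 0], 1, 1],
  [[0, 0, 0], 1, 1],
  [[0, 0, 0], 1, 1],
  [[0, 0, 0], 1, 1],
  [[0, 0, 0], 1, 1],
  [[0, 0, 0], 1, 1],
  [[0, 0, 0], 1, 1],
  [[0, 0, 0], 1, 1],
  [[0, 0, 0], 1, 1],
  [[0, 0, 0], 1, 1],
  [[0, 0, 0], 1, 1],
  [[0, 0, 0], 1, 1],
  [[0, 0, 0], 0, 1],
  [[0, 0, 0], 0, 1],
])

```text
t: 28.55
ee_pos: [536.4, -102.3, 128.8]
orientation: [2.219, 2.219, -0.001]
ft_force: [-8.3, -6.1, 29.9]
width: 9.8
grasp_force: 30.0
```

Run:
```python
from h import *
o=ctrl.get_obs(); a=o["orientation"]; print(o["t"],o["ee_pos"].round(1),"yaw",np.degrees(2*np.arctan2(a[1],a[0])),o["ft_force"].round(1),o["moment"].round(2),o["qpos"].round(2),o["width"])
```

```text
28.55 [ 536.4 -102.3  128.8] yaw 90.00304345123136 [-8.3 -6.1 29.9] [-1.15  1.7  -0.01] [-0.21  0.44  1.87 -0.    0.83 -0.21] 9.785646327735067
```

Request:
move_arm([
  [[-0.02, -0.03, 0], 0.7, 1],
  [[0, 0, 0], 0.7, 1],
  [[0, 0, 0], 0.6, 1],
  [[0, 0, 0], 0, 1],
  [[0, 0, 0], 0, 1],
  [[0, 0, 0], 0, 1],
])

```text
t: 29.05
ee_pos: [536.0, -102.3, 128.8]
orientation: [2.403, 2.018, 0.001]
ft_force: [-7.7, -2.3, 30.4]
width: 9.6
grasp_force: 30.0
```

Run:
```python
from h import *
o=ctrl.get_obs(); a=o["orientation"]; print(o["t"],o["ee_pos"].round(1),"yaw",np.degrees(2*np.arctan2(a[1],a[0])),o["ft_force"].round(1),o["moment"].round(2),o["joint_torque"].round(2)[5],o["width"])
im,K,p,Rm=cam("wrist"); np.savez("w10.npz",im=im,K=K,p=p,R=Rm)
save(cv2.resize(im[160:310,200:320],(480,600),interpolation=cv2.INTER_CUBIC),"w10.png")
```

```text
29.05 [ 536.  -102.3  128.8] yaw 80.05354207101134 [-7.7 -2.3 30.4] [-0.64  1.38  0.29] 0.29 9.562767904771597
```

The wrist torque has risen to 0.29 Nm, above the spring's 0.1 Nm, so the plug is at its stop. The press is 30 N and the height is unchanged. I let it settle and hand in.

Request:
move_arm([
  [[0, 0, 0], 0, 1],
  [[0, 0, 0], 0, 1],
  [[0, 0, 0], 0, 1],
  [[0, 0, 0], 0, 1],
])

```text
t: 29.43
ee_pos: [536.0, -102.3, 128.8]
orientation: [2.403, 2.018, 0.001]
ft_force: [-6.4, -3.0, 29.3]
width: 9.5
grasp_force: 30.0
```

```bash
python3 -c "
from h import *
o=ctrl.get_obs(); print(o['ee_pos'].round(1),o['ft_force'].round(1),o['moment'].round(2),o['grasp_force'])
print(ctrl.close_job())"
```

```text
[ 536.  -102.3  128.8] [-6.4 -3.  29.3] [-0.67  1.44  0.23] 30.005071086343378
the job is handed in; nothing more can be done
None
```

I handed the job in at about 29 s with both corks in the larger bin and the square-bow key pushed home, turned clockwise to its stop and still gripped; the hand-in returned no verdict, the turned plug is judged from wrist angle and torque only, and I viewed 11 pictures, one over the limit of 10.

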